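Square up the injector clamp plates in the corner jig

ROBOT

A 6-joint arm with a two-finger parallel gripper is mounted at the origin on the work surface. World frame = base frame: x ahead of the robot, y to its left, z up, the work surface at z = 0. Lengths are in m, angles in rad, forces in N, time in s.
With the tool pointing down it reaches from about 0.3 to 0.775 m from the base axis. Payload 14.6 kg.
Tool frame: the origin (TCP) lies at the very end of the fingers, on their centre line; the grasp point (between the pads) lies 19 mm behind it; z points along the fingers, x is the direction in which the jaws open and shut, and the axes are right-handed (so a half turn about z gives the same grasp; the last joint's range is limited). The gripper opens to 94 mm and grips with 3 to 60 N. Pads are 16 mm wide; open, the fingers measure 119 mm over their backs; the gripper's body (75 mm by 177 mm) begins 78 mm behind the grasp point.
Start: joints at [1.143, 0.3, 1.521, -0, 1.321, -0.067], TCP at [0.194, 0.515, 0.205] pointing down, gripper open.
Joint ranges: [-3.03, 3.03], [-0.79, 2.21], [0.23, 2.52], [-1.04, 4.18], [0, 3.07], [-2.55, 2.55]. Speed limits (rad/s): [2.22, 2.22, 2.57, 3.14, 3.14, 3.14].

INTERFACE

Orientations are given as [roll, pitch, yaw] about the fixed x, y, z axes, in that order (R = Rz(yaw) Ry(pitch) Rx(roll)).
In Python, from station import ctrl gives the robot as it stands.
- The arm moves only by the shell command python3 -m inch 'ROWS' [FORCE]. ROWS is JSON, one flat list of numbers, 7 for each row, row after row: the shift along the tool's x, y, z in cm, then the turn, a rotation vector about the tool's x, y, z in rad, then the opening, from 0 (shut) to 1 (fully open). In form: [tx, ty, tz, wx, wy, wz, claw, tx, ty, tz, wx, wy, wz, claw, ...]. A call has 1 to 20 rows; each row shifts and turns the commanded pose from where the row before left it, along the tool's axes as they then stand; what a row does not reach is not made up. A row lasts 1/8 s, in which the tool goes at most 62.5 mm and 10.7 degrees, less where a joint would pass 70% of its speed; a pose out of reach is approached as far as the arm can. A call is refused whole if a number of a shift passes 6.25 or a number of a turn 0.188, either way. A call with a gripper value outside its range is refused whole. The fingers move at their own pace and stop on an object; FORCE is the grip in N (left out, the last holds). Time passes only in rows, so rows that do not move let the fingers close. It gives the time, the measured TCP pose, the force and the opening at its end, in the units of the state.
- ctrl.get_obs(): the state, without advancing time (a new reading comes with each control period).
- ctrl.camera(name): name is "scene" or "top" or "wrist"; returns (picture, depth): 384x512x3 uint8, red, green, blue; 384x512 float32, m along the optical axis (not along the pixel's ray), 0 where there is no reading.
- ctrl.camera_params(name): a dict with "vertical_fov" (degrees; the focal length in pixels is half the picture's height over the tangent of half this angle, whatever the lens; pixels are square), "cx", "cy" (the principal point, pixels), "distortion" ([k1, k2, p1, p2, k3] as OpenCV has them; the pictures are not rectified), "camera_from_world" (4x4, takes a point from world to camera coordinates); the wrist camera has in their place "mount" (4x4, takes a point from camera to tool coordinates, whose origin is the TCP and whose axes are the tool frame's). Camera axes: x right, y down, z forward; pixel columns grow to the right and rows downward; lengths in m; the calibration is good to about 2 mm. A picture is of the moment at which its call begins: read the wrist's pose just before it. camera_params takes no time and is no camera call.
- ctrl.hand_in(): hands the job in, once; it reports no verdict.
Trained networks look in the newest picture that a camera, given by its name, has taken for a name from the list of things; names that differ only in an ending like _2 or _b are one class to them, and where a whole thing is asked for, a point or a joint stands for the part that bears it (a point fixed in the world has none). Each returns a list of dicts, best first, with "score" (0 to 1); they miss things now and then, are a little off and sometimes report something else, mostly with a low value. They report only what shows in the picture. A call takes as long as a camera call. They do not tell look-alikes from the thing itself.
- ctrl.spot_in(camera, label): "bbox" ([centre column, centre row, width, height] in pixels, round what is visible of it).
- ctrl.place_of(camera, label): "centre" ([column, row] in pixels: a listed point, or the origin of a listed thing).
The state is a dict: "time_s": time; "qpos": joint angles; "joint_vel": joint speeds; "tau": joint torques, N m; "ee_pos": TCP position; "eef_rot": TCP orientation; "force": force on the tool from outside, world axes, zero at the start; "moment": the same for the moment, N m; "grip_width": finger opening in m.
Only numpy, scipy, OpenCV 4.12 (cv2) and the standard library are available. Lean on these libraries where they do the work, as an engineer would, in place of code of your own. Each camera call takes 0.05 s, during which the arm holds its last target. There are 200 camera calls.

TASK

Lay the windowed plate flat on the bed of the squaring jig, long edge against the long fence, and push it home so that it is flush against both fences; only then lay the riser plate, riser up, on top of it in the same way, also flush against both fences and with its long edge along the long fence. Set the plates down rather than dropping them, let go, and leave everything else on the bench where it is.

Things in the scene. Friction and masses are not known exactly. Their poses are not given: they have to be found in the camera images.
- jig_corner (a point): The jig's inner corner, where the inner faces of its two fences meet, at the level of the bed's top (12 mm above the bench). x runs square into the long fence (inner face at x = 0), y square into the short fence (inner face at y = 0), z up. From here the free bed reaches 156 mm towards -x and 186 mm towards -y, where it is open.
- jig: The squaring jig, bolted to the bench: a flat dark steel bed 170 (x) by 200 (y) by 12 mm, with two upright steel fences 14 mm thick, standing 26 mm above the bed: the long fence along its +x side (200 mm), the short fence along its +y side (156 mm). Origin: centre of the bed's underside; jig_corner lies at (71, 86, 12) mm from it. Same axes as jig_corner.
- window_plate_center (a point): Centre of the windowed plate, 5 mm above its underside. Flat bare aluminium plate 120 (its x) by 150 (its y) by 10 mm, about 0.3 kg, with two through windows side by side along y, each 76 (x) by 40 (y). Between them, at the centre, a web 22 wide (y), 76 long (x): pinch it across y, a finger in each window. Starts flat on the bench. Same after a half turn.
- riser_plate_center (a point): Centre of the riser plate, 16 mm above its underside. Flat bare aluminium plate 104 (its x) by 140 (its y) by 8 mm, no windows, about 0.4 kg, with an upstanding block, the riser, on its middle: 60 long (x), 24 wide (y), 24 high (top 32 mm above the plate's underside): pinch it across y. Starts flat on the bench. Same after a half turn.
- window_plate: The windowed plate; this origin is the centre of its underside.
- riser_plate: The riser plate; this origin is the centre of its underside.
- injector: A diesel injector lying on its side, about 170 long, 34 high; origin under its square middle (sizes in mm). A bystander: leave it where it is.
- clamp_handle: A black ratchet clamping handle lying on the bench, about 120 long, 42 high; origin under its middle (sizes in mm). A bystander: leave it where it is.
- wrench: A steel open-ended wrench lying on the bench, 170 long (sizes in mm). A bystander: leave it where it is.
- coupling: A steel pipe coupling standing upright, 42 diameter, 66 high; origin at its underside (sizes in mm). A bystander: leave it where it is.
- fluid_bottle: A grey bottle, 68 diameter, 170 high; origin at its underside (sizes in mm). A bystander: leave it where it is.
- vee_block: A dark steel channel-shaped vee block, 70 x 50 x 38 high; origin under its middle (sizes in mm). A bystander: leave it where it is.
- parts_tray: A grey open plastic tray, 160 x 110 x 40 high, with steel sleeves; origin under its middle (sizes in mm). A bystander: leave it where it is.
Mind the look-alikes: they are no part of the job. Leave any green look-alike of the riser_plate alone.

How it is judged:
On the way:
1. the windowed plate lies squared in the jig's corner on the bed, with the riser plate not yet on it (x of window_plate_center in the frame of jig_corner between -0.0625 and -0.0575 m and y of window_plate_center in the frame of jig_corner between -0.0775 and -0.0725 m and z of window_plate_center in the frame of jig_corner between 0.002 and 0.008 m and angle between the x axis of window_plate_center and the x axis of jig_corner, either way round below 0.025 rad and angle between window_plate_center's own z axis and vertical below 0.04 rad and horizontal distance between window_plate_center and riser_plate_center above 0.13 m), for 0.2 s.
At the end, for the whole second after the job is handed in: The windowed plate lies flat on the jig's bed and the riser plate flat on it, riser up, both with their long edges along the long fence (parallel within 0.025 rad) and their edges within 2.5 mm of touching both fences; both released and at rest (x of window_plate_center in the frame of jig_corner between -0.0625 and -0.0575 m and y of window_plate_center in the frame of jig_corner between -0.0775 and -0.0725 m and z of window_plate_center in the frame of jig_corner between 0.002 and 0.008 m and angle between the x axis of each of window_plate_center, riser_plate_center and the x axis of jig_corner, either way round below 0.025 rad and angle between each of window_plate_center, riser_plate_center's own z axis and vertical below 0.04 rad and x of riser_plate_center in the frame of jig_corner between -0.0545 and -0.0495 m and y of riser_plate_center in the frame of jig_corner between -0.0725 and -0.0675 m and z of riser_plate_center in the frame of jig_corner between 0.023 and 0.029 m and linear speed of each of window_plate, riser_plate below 0.02 m/s and contact force between the fingers and window_plate below 0.1 N and contact force between the fingers and riser_plate below 0.1 N).
It fails at once if a plate is dropped (falls free from more than about 3 cm) ((contact force between window_plate and anything else below 0.01 N and linear speed of window_plate above 0.8 m/s) or (contact force between riser_plate and anything else below 0.01 N and linear speed of riser_plate above 0.8 m/s)).
It fails at once if a bystander is moved by more than 2 cm (distance of any of injector, clamp_handle, wrench, coupling, fluid_bottle, vee_block, parts_tray from where it was at the start of the episode above 0.02 m).
It also fails if it takes over 64 s, if anything falls off the work surface, if the arm or the gripper's body presses on something with over 40 N, if the wrist force passes 120 N, or if a joint passes its speed limit or range.

## Working session

There is one attempt and no reset: what is moved stays moved. The work goes in short steps, Python scripts to look and compute and a shell command to move; the robot and the scene stay as the last step left them, time stands still between calls to the robot, and variables do not carry over. Pictures are saved under pics/ and viewed, about 8 in all and at most 12, crops included, and the job is handed in when it is done.

```bash
mkdir -p pics; ls
cat > h.py <<'E'
import numpy as np, cv2
from station import ctrl
from scipy.spatial.transform import Rotation as R
def K(p):
    f=192/np.tan(np.radians(p["vertical_fov"])/2)
    return np.array([[f,0,p["cx"]],[0,f,p["cy"]],[0,0,1.]])
def tool():
    o=ctrl.get_obs(); T=np.eye(4); T[:3,:3]=R.from_euler('xyz',o["eef_rot"]).as_matrix(); T[:3,3]=o["ee_pos"]; return T
def cam(name,T=None):
    p=ctrl.camera_params(name)
    W=(T if T is not None else tool())@np.array(p["mount"]) if name=="wrist" else np.linalg.inv(np.array(p["camera_from_world"]))
    return K(p),np.array(p["distortion"],float),W
def ray(name,uv,T=None):
    k,d,W=cam(name,T)
    n=cv2.undistortPoints(np.array(uv,float).reshape(-1,1,2),k,d).reshape(-1,2)
    return W[:3,3],np.c_[n,np.ones(len(n))]@W[:3,:3].T
def onz(name,uv,z,T=None):
    c,r=ray(name,uv,T); return c+r*((z-c[2])/r[:,2])[:,None]
def cloud(name,depth,T=None):
    v,u=np.mgrid[:384,:512]; c,r=ray(name,np.c_[u.ravel(),v.ravel()],T)
    return (c+r*depth.reshape(-1,1)).reshape(384,512,3)
def proj(name,P,T=None):
    k,d,W=cam(name,T); M=np.linalg.inv(W)
    return cv2.projectPoints(np.array(P,float).reshape(-1,1,3),cv2.Rodrigues(M[:3,:3])[0],M[:3,3],k,d)[0].reshape(-1,2)
def save(n,im): cv2.imwrite(n,im[:,:,::-1])
E
python3 - <<'E'
from h import *
print({k:v for k,v in ctrl.get_obs().items() if k in("time_s","ee_pos","eef_rot","force","grip_width")})
ims=[]
for c in("top","scene"):
    im,d=ctrl.camera(c); ims.append(im); np.savez(f"{c}0.npz",im=im,d=d); print(c,cam(c)[2].round(3).tolist())
    for l in("window_plate_center","riser_plate_center","jig_corner","jig","injector","clamp_handle","wrench","coupling","fluid_bottle","vee_block","parts_tray"):
        for r in ctrl.place_of(c,l)[:3]:
            uv=r["centre"]; z=.012 if l=="jig_corner" else .016 if "riser" in l else 0.005 if "window" in l else 0
            print(c,l,round(r["score"],2),np.round(uv,0),onz(c,[uv],z)[0].round(3))
save("pics/a.png",cv2.resize(ims[0],(800,600))); save("pics/b.png",cv2.resize(ims[1],(800,600)))
E
```

```text
pics
{'time_s': 0.0, 'ee_pos': array([0.19404901, 0.51435063, 0.20488873]), 'eef_rot': array([-3.14153612e+00,  1.16291967e-03,  1.20999693e+00]), 'force': array([ 0.6783621 ,  0.12239771, -0.87206021]), 'grip_width': 0.09428048688263534}
top [[0.023, -0.983, 0.184, 0.263], [-1.0, -0.023, 0.003, -0.001], [0.001, -0.184, -0.983, 1.477], [0.0, 0.0, 0.0, 1.0]]
top window_plate_center 0.91 [371. 214.] [ 0.472 -0.357  0.005]
top riser_plate_center 0.9 [141. 261.] [0.308 0.359 0.016]
top riser_plate_center 0.78 [ 97. 159.] [0.628 0.527 0.016]
top riser_plate_center 0.75 [149. 203.] [0.49  0.343 0.016]
top jig_corner 0.94 [238. 152.] [0.662 0.069 0.012]
top jig 0.96 [260. 179.] [ 0.578 -0.004  0.   ]
top jig 0.4 [279. 127.] [ 0.753 -0.061  0.   ]
top injector 0.62 [336. 135.] [ 0.731 -0.248  0.   ]
top clamp_handle 0.67 [277. 126.] [ 0.757 -0.055  0.   ]
top wrench 0.82 [358. 153.] [ 0.671 -0.317  0.   ]
top coupling 0.74 [205. 240.] [0.381 0.162 0.   ]
top vee_block 0.76 [224. 121.] [0.77  0.119 0.   ]
top parts_tray 0.76 [429. 179.] [ 0.59  -0.554  0.   ]
scene [[-0.549, 0.617, -0.565, 1.
[... 300 characters left out ...]
ter 0.6 [403. 190.] [0.293 0.356 0.016]
scene riser_plate_center 0.56 [336. 281.] [0.686 0.325 0.016]
scene jig_corner 0.58 [251. 233.] [0.678 0.061 0.012]
scene jig 0.62 [253. 201.] [ 0.569 -0.004  0.   ]
scene injector 0.56 [153. 200.] [ 0.73  -0.257  0.   ]
scene clamp_handle 0.93 [201. 235.] [ 0.752 -0.058  0.   ]
scene wrench 0.61 [153. 183.] [ 0.677 -0.304  0.   ]
scene coupling 0.66 [336. 184.] [0.368 0.171 0.   ]
scene fluid_bottle 0.8 [335. 280.] [0.675 0.319 0.   ]
scene fluid_bottle 0.29 [335. 186.] [0.378 0.17  0.   ]
scene vee_block 0.86 [250. 268.] [0.767 0.118 0.   ]
scene vee_block 0.55 [183. 139.] [ 0.468 -0.356  0.   ]
scene parts_tray 0.7 [126. 134.] [ 0.556 -0.541  0.   ]
```

View pics/a.png

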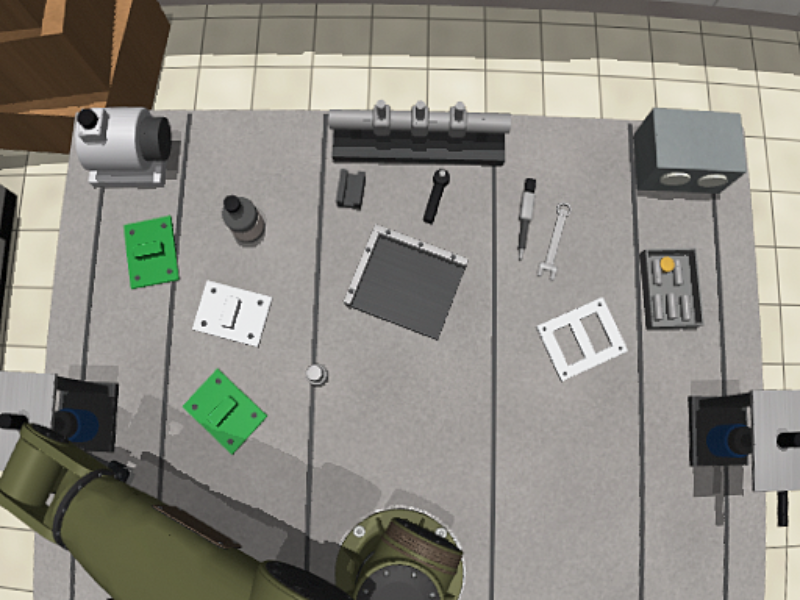

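View pics/b.png

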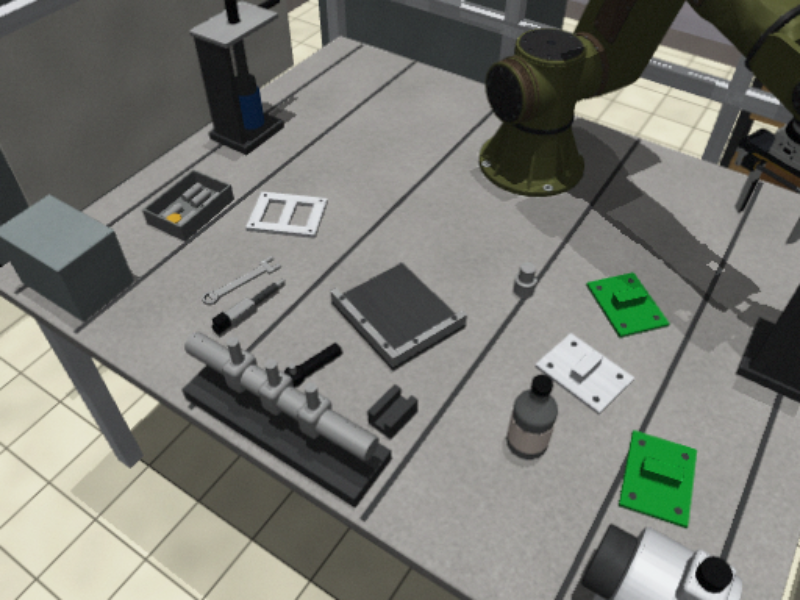

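The pictures agree with the networks (pixels in the 800x600 views):
- **Windowed plate:** white, at (582,340) in top.
- **Jig:** at (408,280). Its corner is up-left at (378,235). The long fence runs along the top from (378,230) to (467,263).
- **Riser candidates:** green at (150,250), green at (225,411) and bare white at (231,314). The bare aluminium one at (231,314) fits, because the green ones are look-alikes.

Next I'll fit rectangles and crop the riser candidate to confirm it.

```bash
cat > fit.py <<'E'
from h import *
def rect(name,im,uv,z,T=None,thr=None,win=45):
    """white plate round uv: centre, yaw of short axis, sizes, on height z"""
    g=im.min(2).astype(np.uint8); m=np.zeros_like(g); u,v=map(int,uv)
    y0,x0=max(v-win,0),max(u-win,0); sub=g[y0:v+win,x0:u+win]
    t=thr or cv2.threshold(sub,0,255,cv2.THRESH_OTSU)[0]
    m[y0:v+win,x0:u+win]=(sub>t)*255
    n,l,s,c=cv2.connectedComponentsWithStats(m); k=1+np.argmax(s[1:,4]); 
    cs=cv2.findContours((l==k).astype(np.uint8),cv2.RETR_EXTERNAL,cv2.CHAIN_APPROX_NONE)[0]
    c=max(cs,key=cv2.contourArea).reshape(-1,2)
    P=onz(name,c,z,T)[:,:2]
    (cx,cy),(w,h),a=cv2.minAreaRect((P*1000).astype(np.float32))
    if w>h: a+=90; w,h=h,w
    a=(a+90)%180-90   # direction of short axis
    return cx/1000,cy/1000,a,w,h,t
E
python3 - <<'E'
from fit import *
d=np.load("top0.npz");im,D=d["im"],d["d"]
print("win",np.round(rect("top",im,(371,214),.01),3)); print("ris",np.round(rect("top",im,(149,203),.008),3))
C=cloud("top",D)
for n,(u,v) in dict(win=(347,217),ris=(130,210),risertop=(149,200),bed=(260,185),bench=(300,260)).items(): print(n,C[v-1:v+2,u-1:u+2].reshape(-1,3).mean(0).round(4))
# jig: fence tops via height
Z=C[:,:,2]; X,Y=C[:,:,0],C[:,:,1]
m=(Z>.03)&(Z<.045)&(X>.42)&(X<.72)&(abs(Y)<.16)
P=np.c_[X[m],Y[m]]; print("fence",m.sum(),np.round(cv2.minAreaRect((P*1000).astype(np.float32)),2).tolist() if 0 else cv2.minAreaRect((P*1000).astype(np.float32)))
s=np.load("scene0.npz")["im"]
c=np.hstack([cv2.resize(im[140:290,80:210],(390,450),interpolation=3),cv2.resize(s[165:340,320:470],(386,450),interpolation=3)]); save("pics/c.png",c)
print("mount",np.array(ctrl.camera_params("wrist")["mount"]).round(3).tolist(),ctrl.camera_params("wrist")["vertical_fov"])
E
```

```text
win [  0.465  -0.359  24.784 121.605 151.448 190.   ]
ris [  0.501   0.349 -12.892 105.408 140.804 189.   ]
win [ 0.4613 -0.2786  0.0067]
ris [0.4665 0.4046 0.0096]
risertop [0.4969 0.3407 0.0294]
bed [ 0.5558 -0.0036  0.0126]
bench [ 3.250e-01 -1.325e-01  3.000e-04]
fence 530 ((571.10107421875, -1.4324188232421875), (201.07296752929688, 170.71633911132812), 70.23841857910156)
mount [[1.0, -0.0, 0.0, -0.0], [0.0, 0.974, 0.229, -0.064], [-0.0, -0.229, 0.974, -0.179], [0.0, 0.0, 0.0, 1.0]] 62.17105577012829
```

View pics/c.png

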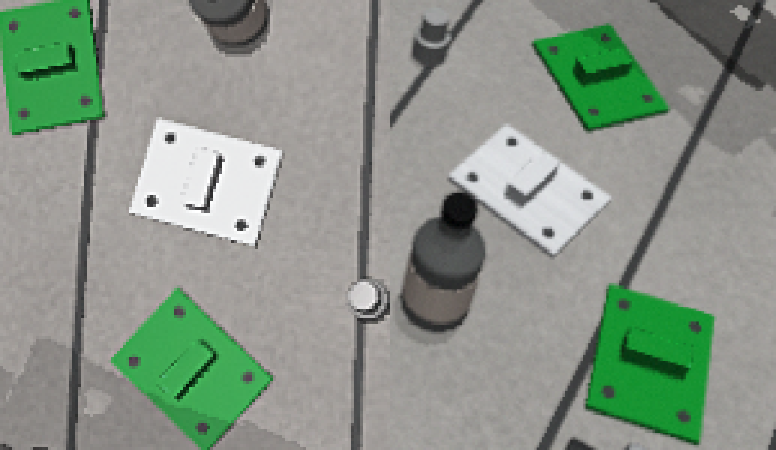

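The crop confirms it: the middle white plate is bare aluminium with a riser, and the other two are green. I'll turn the tool and go over the windowed plate.

```bash
python3 -m inch '[0,0,0,0,0,0.18,1,0,0,0,0,0,0.18,1,0,0,0,0,0,0.18,1,0,0,0,0,0,0.18,1,0,0,0,0,0,0.18,1,0,0,0,0,0,0.18,1,0,0,0,0,0,0.18,1,0,0,0,0,0,0.18,1,0,0,0,0,0,0.18,1,0,0,0,0,0,0.18,1,0,0,0,0,0,0.18,1,0,0,0,0,0,0.18,1,0,0,0,0,0,0.187,1]'
python3 -m inch '[5.33,0.71,0,0,0,0,1,5.33,0.71,0,0,0,0,1,5.33,0.71,0,0,0,0,1,5.33,0.71,0,0,0,0,1,5.33,0.71,0,0,0,0,1,5.33,0.71,0,0,0,0,1,5.33,0.71,0,0,0,0,1,5.33,0.71,0,0,0,0,1,5.33,0.71,0,0,0,0,1,5.33,0.71,0,0,0,0,1,5.33,0.71,0,0,0,0,1,5.33,0.71,0,0,0,0,1,5.33,0.71,0,0,0,0,1,5.33,0.71,0,0,0,0,1,5.33,0.71,0,0,0,0,1,5.33,0.71,0,0,0,0,1,5.33,0.71,0,0,0,0,1,0,0,0,0,0,0,1,0,0,0,0,0,0,1]'
cat > look.py <<'E'
from fit import *
import sys
label,z,png=sys.argv[1],float(sys.argv[2]),sys.argv[3]
T=tool(); im,d=ctrl.camera("wrist"); C=cloud("wrist",d,T)
np.savez(png+".npz",im=im,d=d,T=T); save(f"pics/{png}.png",im)
print("T",T[:3,3].round(4),R.from_matrix(T[:3,:3]).as_euler('xyz').round(4))
for r in ctrl.place_of("wrist",label)[:3]: print(label,r,onz("wrist",[r["centre"]],z,T)[0].round(4))
E
python3 look.py window_plate_center .005 w1
python3 - <<'E'
from fit import *
d=np.load("w1.npz");im,T=d["im"],d["T"]
uv=proj("wrist",[[.465,-.359,.01]],T)[0];print(uv)
r=rect("wrist",im,uv,.01,T,win=170);print(np.round(r,4))
C=cloud("wrist",d["d"],T); a=np.radians(r[2]); ex=np.array([np.cos(a),np.sin(a)]);ey=np.array([-ex[1],ex[0]])
for s in((0,0),(.05,0),(-.05,0),(0,.065),(0,-.065),(0,.031),(.075,0)):
    p=np.r_[np.array(r[:2])+s[0]*ex+s[1]*ey,.01]; u,v=proj("wrist",[p],T)[0].astype(int); print(s,C[v-1:v+2,u-1:u+2].reshape(-1,3).mean(0).round(4))
E
```

```text
time_s: 2.82
ee_pos: [0.1941, 0.5146, 0.2055]
eef_rot: [-3.142, 0.0, -1.143]
force: [0.1, -0.1, -0.2]
grip_width: 0.0936
time_s: 5.2
ee_pos: [0.4653, -0.3578, 0.2052]
eef_rot: [3.141, 0.001, -1.137]
force: [-0.1, -0.6, -0.1]
grip_width: 0.0938
T [ 0.4653 -0.3578  0.2052] [ 3.1414e+00  6.0000e-04 -1.1370e+00]
window_plate_center {'centre': [257.4, 174.1], 'score': 0.89} [ 0.4688 -0.3555  0.005 ]
[258.73412961 178.87668394]
[ 5.051000e-01 -3.305000e-01 -8.995020e+01  2.825266e+02  3.973919e+02
  1.040000e+02]
(0, 0) [ 0.5053 -0.3292  0.009 ]
(0.05, 0) [ 5.050e-01 -3.805e-01 -1.000e-04]
(-0.05, 0) [ 0.5054 -0.2786 -0.0007]
(0, 0.065) [ 5.719e-01 -3.300e-01 -4.000e-04]
(0, -0.065) [ 0.4381 -0.3297 -0.0005]
(0, 0.031) [ 5.367e-01 -3.300e-01 -4.000e-04]
(0.075, 0) [ 0.5055 -0.4043  0.0096]
```

Run:
```python
from fit import *
d=np.load("w1.npz");im,T=d["im"],d["T"]
C=cloud("wrist",d["d"],T)
for thr in (170,190,210):
    r=rect("wrist",im,(257,174),.01,T,thr=thr,win=170);print(np.round(r,4))
a=np.radians(r[2]); ex=np.array([np.cos(a),np.sin(a)]);ey=np.array([-ex[1],ex[0]])
for s in((0,0),(.05,0),(-.05,0),(0,.065),(0,-.065),(0,.031),(.075,0)):
    p=np.r_[np.array(r[:2])+s[0]*ex+s[1]*ey,.01]; u,v=proj("wrist",[p],T)[0].astype(int); print(s,C[v-1:v+2,u-1:u+2].reshape(-1,3).mean(0).round(4))
```

```text
[  0.4939  -0.3455  24.8186  59.237  150.7571 170.    ]
[  0.4939  -0.3454  24.8287  56.9124 149.3885 190.    ]
[  0.4951  -0.3452  24.8241  54.5078 147.7426 210.    ]
(0, 0) [ 0.4956 -0.3439  0.0093]
(0.05, 0) [ 5.408e-01 -3.229e-01 -2.000e-04]
(-0.05, 0) [ 0.45   -0.365   0.0094]
(0, 0.065) [ 0.4686 -0.2856  0.0093]
(0, -0.065) [ 0.5231 -0.4032  0.0095]
(0, 0.031) [ 0.4816 -0.3159 -0.0008]
(0.075, 0) [ 5.647e-01 -3.119e-01 -3.000e-04]
```

View pics/w1.png

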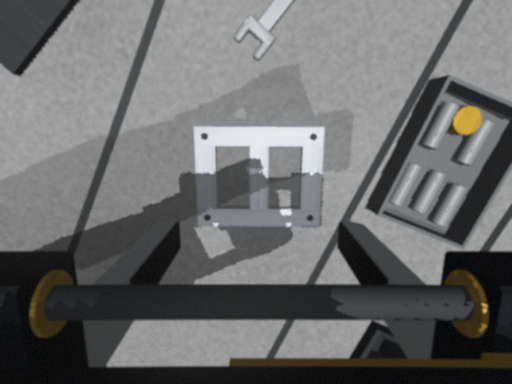

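The wrist view shows the windowed plate at (258,176), with a shadow across it. Its yaw is 24.82°, the centre is about (0.466,-0.358) and the top is at about 9.5 mm, which agrees with the top camera. The tool is already aligned, so I'll narrow the jaws to fit the windows and descend.

```bash
python3 -m inch '[0.05,0,0,0,0,0,0.48,0,0,4,0,0,0,0.48,0,0,4,0,0,0,0.48,0,0,4,0,0,0,0.48,0,0,3,0,0,0,0.48,0,0,0,0,0,0,0.48,0,0,0,0,0,0,0.48]' 30
python3 -m inch '[0,0,2,0,0,0,0.48,0,0,1.5,0,0,0,0.48,0,0,1,0,0,0,0.48,0,0,0.65,0,0,0,0.48,0,0,0,0,0,0,0.48,0,0,0,0,0,0,0.48]'
python3 -m inch '[0,0,0,0,0,0,0,0,0,0,0,0,0,0,0,0,0,0,0,0,0,0,0,0,0,0,0,0,0,0,0,0,0,0,0]' 30
```

```text
time_s: 6.18
ee_pos: [0.4663, -0.359, 0.0571]
eef_rot: [-3.141, -0.002, -1.137]
force: [-1.0, 0.4, -0.1]
grip_width: 0.0451
time_s: 6.92
ee_pos: [0.4659, -0.359, 0.0044]
eef_rot: [-3.141, -0.001, -1.137]
force: [-0.0, -0.5, 0.7]
grip_width: 0.0452
time_s: 7.55
ee_pos: [0.4657, -0.3587, 0.0041]
eef_rot: [3.142, 0.0, -1.137]
force: [-1.6, 2.5, 2.9]
grip_width: 0.0213
```

The web is gripped (21 mm). I'll lift, turn, go halfway and look at the jig.

```bash
python3 -m inch '[0,0,-1,0,0,0,0,0,0,-3,0,0,0,0,0,0,-4,0,0,0,0,0,0,-4,0,0,0,0,0,0,-3,0,0,0,0,0,0,0,0,0,0.13,0,0,0,0,0,0,0.13,0,0,0,0,0,0,0.13,0,0,0,0,0,0,0.13,0,0,0,0,0,0,0.13,0,0,0,0,0,0,0.128,0,-2.75,0.19,0,0,0,0,0,-4,0.19,0,0,0,0,0,-5,0.19,0,0,0,0,0,-4,0.19,0,0,0,0,0,-3,0.19,0,0,0,0,0,0,0,0,0,0,0,0,0,0,0,0,0,0,0]'
cat > jig.py <<'E'
from fit import *
import sys
n=sys.argv[1]
T=tool(); im,d=ctrl.camera("wrist"); C=cloud("wrist",d,T); np.savez(n+".npz",im=im,d=d,T=T); save(f"pics/{n}.png",im)
print("T",T[:3,3].round(4),R.from_matrix(T[:3,:3]).as_euler('xyz').round(4))
X,Y,Z=C[...,0],C[...,1],C[...,2]
m=(Z>.030)&(Z<.046)&(X>.42)&(X<.72)&(Y>-.14)&(Y<.16)&(d>0)
a=np.radians(-19.76); ex=np.array([np.cos(a),np.sin(a)]); ey=np.array([-ex[1],ex[0]])
P=C[m]; u=P[:,:2]@ex; v=P[:,:2]@ey
print(m.sum(),"z",np.median(P[:,2]),"u",np.percentile(u,[1,50,99]).round(4),"v",np.percentile(v,[1,50,99]).round(4))
for c in ("wrist",):
    for l in ("jig_corner","jig"):
        for r in ctrl.place_of(c,l)[:2]: print(l,r,onz(c,[r["centre"]],.012 if l!="jig" else 0,T)[0].round(4))
E
python3 jig.py j1
```

```text
time_s: 9.8
ee_pos: [0.5199, -0.1796, 0.1541]
eef_rot: [-3.141, -0.0, -1.915]
force: [-0.1, -0.4, -3.5]
grip_width: 0.0215
T [ 0.5199 -0.1796  0.1541] [-3.1414e+00 -3.0000e-04 -1.9151e+00]
2690 z 0.037537146550976314 u [0.6087 0.6157 0.6226] v [0.0916 0.164  0.2364]
jig {'centre': [86.7, 193.9], 'score': 0.63} [ 0.5732 -0.0038  0.    ]
```

View pics/j1.png

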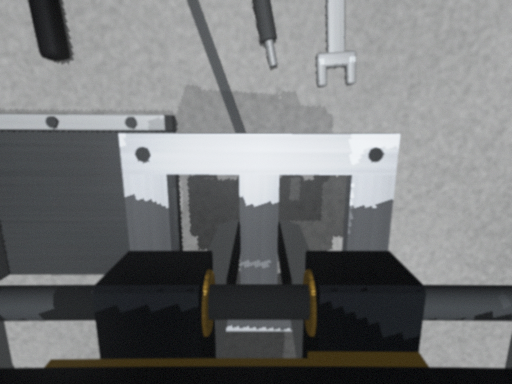

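The wrist view shows the long fence's -y end at (170,122), and the plate squarely held. Fence inner face u≈0.608, corner v≈0.2776. I'll check the fence angle next.

Run:
```python
from fit import *
d=np.load("j1.npz");T=d["T"];C=cloud("wrist",d["d"],T);X,Y,Z=C[...,0],C[...,1],C[...,2]
m=(Z>.030)&(Z<.046)&(X>.42)&(X<.72)&(Y>-.14)&(Y<.16)&(d["d"]>0)
a=np.radians(-19.76); ex=np.array([np.cos(a),np.sin(a)]); ey=np.array([-ex[1],ex[0]])
u,v=C[m][:,:2]@ex,C[m][:,:2]@ey
print("slope deg",np.degrees(np.arctan(np.polyfit(v,u,1)[0])))
# plate held: top edge line of far side
t=T[:3,3]; print("tcp u,v",t[:2]@ex,t[:2]@ey)
m=(d["im"].min(2)>165)&(Z>.145)&(Z<.18); Q=C[m][:,:2]; u,v=Q@ex,Q@ey; print(m.sum(),np.median(Z[m]),"u",np.percentile(u,[.5,99.5]),"v",np.percentile(v,[.5,99.5]))
b=np.linspace(v.min()+.01,v.max()-.01,15); e=[u[abs(v-x)<.003].max() for x in b]; print("edge slope deg",np.degrees(np.arctan(np.polyfit(b,e,1)[0])),np.median(e))
```

```text
slope deg 0.19881512705226717
tcp u,v 0.5499714648538685 0.00678000765387704
14672 0.15956463864976467 u [0.49203632 0.61072621] v [-0.06797105  0.08089758]
edge slope deg 0.07221378821145077 0.6107384061903753
```

```bash
python3 -m inch '[-2.8,0.2,0,0,0,0,0,-4,0.2,0,0,0,0,0,-5,0.27,0,0,0,0,0,-4,0.2,0,0,0,0,0,-3,0.2,0,0,0,0,0,0,0,0,0,0,0,0,0,0,2,0,0,0,0,0,0,3,0,0,0,0,0,0,3,0,0,0,0,0,0,2.2,0,0,0,0,0,0,1.5,0,0,0,0,0,0,1,0,0,0,0,0,0,0.5,0,0,0,0,0,0,0.3,0,0,0,0,0,0,0,0,0,0,0,0,0,0,0,0,0,0]'
python3 -m inch '[0,0,0.1,0,0,0,0,0,0,0.05,0,0,0,0,0,0,0,0,0,0,0]' 15
python3 - <<'E'
from h import *
T=tool();a=np.radians(-19.76); ex=np.array([np.cos(a),np.sin(a)]); ey=np.array([-ex[1],ex[0]]);print(T[:2,3]@ex-.6083,T[:2,3]@ey-.2776,T[2,3])
E
```

```text
time_s: 11.95
ee_pos: [0.5736, 0.0015, 0.0193]
eef_rot: [-3.141, 0.0, -1.915]
force: [0.1, 0.2, -3.1]
grip_width: 0.0215
time_s: 12.32
ee_pos: [0.5734, 0.0015, 0.0174]
eef_rot: [3.142, -0.0, -1.915]
force: [0.4, 0.2, -3.2]
grip_width: 0.0216
-0.06918954842906211 -0.08232184778940896 0.017430153914125463
```

```bash
python3 -m inch '[0,0,0.1,0,0,0,0,0,0,0.03,0,0,0,0,0,0,0,0,0,0,0]'
python3 -m inch '[0,-0.2,0,0,0,0,0,0,-0.2,0,0,0,0,0,0,-0.2,0,0,0,0,0,0,-0.1,0,0,0,0,0,0,0,0,0,0,0,0]'
python3 -m inch '[0,-0.1,0,0,0,0,0,0,0,0,0,0,0,0]'
python3 -m inch '[0,-0.1,0,0,0,0,0,0,0,0,0,0,0,0]'
```

```text
time_s: 12.7
ee_pos: [0.5734, 0.0015, 0.0161]
eef_rot: [3.142, 0.0, -1.915]
force: [0.6, -0.3, -2.0]
grip_width: 0.0213
time_s: 13.32
ee_pos: [0.58, -0.0009, 0.0162]
eef_rot: [-3.142, 0.0, -1.915]
force: [1.0, -0.6, -2.9]
grip_width: 0.0216
time_s: 13.58
ee_pos: [0.581, -0.0012, 0.0161]
eef_rot: [-3.142, -0.0, -1.915]
force: [0.4, -0.2, -2.5]
grip_width: 0.0216
time_s: 13.82
ee_pos: [0.5819, -0.0015, 0.0161]
eef_rot: [-3.142, 0.0, -1.915]
force: [1.4, -1.0, -3.0]
grip_width: 0.0224
```

```bash
for i in 1; do python3 -m inch '[0,-0.05,0.05,0,0,0,0,0,0,0,0,0,0,0]'
python3 -m inch '[0,-0.05,0,0,0,0,0,0,0,0,0,0,0,0]'
python3 -m inch '[0,-0.05,0,0,0,0,0,0,0,0,0,0,0,0]'
done
```

```text
time_s: 14.08
ee_pos: [0.582, -0.0015, 0.0161]
eef_rot: [3.141, -0.0, -1.915]
force: [-7.1, 0.9, 6.3]
grip_width: 0.0216
time_s: 14.32
ee_pos: [0.582, -0.0016, 0.0161]
eef_rot: [3.139, -0.0, -1.915]
force: [-9.2, 1.9, 8.1]
grip_width: 0.0216
time_s: 14.58
ee_pos: [0.582, -0.0016, 0.016]
eef_rot: [3.138, -0.001, -1.915]
force: [-12.5, 2.5, 11.4]
grip_width: 0.0218
```

```bash
python3 -m inch '[-0.15,0.05,-0.04,0,0,0,0,-0.2,0,0,0,0,0,0,-0.15,0,0,0,0,0,0,-0.1,0,0,0,0,0,0,0,0,0,0,0,0,0]'
python3 -m inch '[-0.1,0,0,0,0,0,0,0,0,0,0,0,0,0]'
python3 -m inch '[-0.1,0,0,0,0,0,0,0,0,0,0,0,0,0]'
python3 -m inch '[-0.06,0,0,0,0,0,0,0,0,0,0,0,0,0]'
```

```text
time_s: 15.2
ee_pos: [0.5836, 0.0029, 0.0161]
eef_rot: [3.139, -0.002, -1.915]
force: [-10.2, -7.0, 6.0]
grip_width: 0.0216
time_s: 15.45
ee_pos: [0.5839, 0.0038, 0.016]
eef_rot: [3.139, -0.002, -1.915]
force: [-11.0, -8.1, 6.1]
grip_width: 0.022
time_s: 15.7
ee_pos: [0.5843, 0.0047, 0.016]
eef_rot: [3.139, -0.002, -1.915]
force: [-10.6, -6.6, 5.9]
grip_width: 0.0218
time_s: 15.95
ee_pos: [0.5845, 0.0053, 0.016]
eef_rot: [3.139, -0.002, -1.915]
force: [-12.4, -7.6, 5.4]
grip_width: 0.0214
```

```bash
python3 -m inch '[-0.06,0,0,0,0,0,0,0,0,0,0,0,0,0]'
python3 -m inch '[-0.06,0,0,0,0,0,0,0,0,0,0,0,0,0]'
python3 -m inch '[-0.05,0,0,0,0,0,0,0,0,0,0,0,0,0]'
```

```text
time_s: 16.2
ee_pos: [0.5846, 0.0056, 0.016]
eef_rot: [3.139, -0.003, -1.915]
force: [-10.7, -9.2, 6.2]
grip_width: 0.0219
time_s: 16.45
ee_pos: [0.5847, 0.0056, 0.016]
eef_rot: [3.139, -0.004, -1.915]
force: [-13.0, -12.8, 6.1]
grip_width: 0.0219
time_s: 16.7
ee_pos: [0.5847, 0.0057, 0.016]
eef_rot: [3.139, -0.004, -1.915]
force: [-14.5, -15.9, 7.3]
grip_width: 0.022
```

```bash
python3 -m inch '[0.06,0.03,-0.03,0,0,0,0,0,0,0,0,0,0,0.48,0,0,0,0,0,0,0.48,0,0,0,0,0,0,0.48,0,0,-1,0,0,0,0.48,0,0,-3,0,0,0,0.48,0,0,-5,0,0,0,0.48,0,0,-5,0,0,0,0.7,0,0,-4,0,0,0,1,0,0,0,0,0,0,1,0,0,0,0,0,0,1]'
python3 jig.py j2
cat > corner.py <<'E'
from fit import *
import sys
d=np.load(sys.argv[1]+".npz");T=d["T"];C=cloud("wrist",d["d"],T);X,Y,Z=C[...,0],C[...,1],C[...,2]
a=np.radians(-19.76); ex=np.array([np.cos(a),np.sin(a)]); ey=np.array([-ex[1],ex[0]]); u,v=C[...,:2]@ex,C[...,:2]@ey
fl=(Z>.031)&(Z<.045)&(u>.55)&(u<.65)&(v>.1)&(v<.3)&(d["d"]>0)
A=fl&(u>.604)&(v<.27); B=fl&(v>.272)&(u<.6)
def edge(p,q,lo):  # per-bin extreme of q along p
    b=np.linspace(np.percentile(p,3),np.percentile(p,97),15); w=(b[1]-b[0])/2
    e=np.array([np.percentile(q[abs(p-x)<w],1 if lo else 99) for x in b]); return np.median(e),np.degrees(np.polyfit(b,e,1)[0])
print("long inner u",edge(v[A],u[A],True)); 
if B.sum()>50: print("short inner v",edge(u[B],v[B],True))
lo,hi=map(float,sys.argv[2:4])
Pm=(Z>lo)&(Z<hi)&(u>.45)&(u<.612)&(v>.1)&(v<.285)&(d["d"]>0); print("plate px",Pm.sum(),"z",np.median(Z[Pm]))
ctr=T[:2,3]@ex,T[:2,3]@ey; 
S=Pm&(u>.55); print("plate far u",edge(v[S&(abs(v-.2)<.06)],u[S&(abs(v-.2)<.06)],False))
S=Pm&(v>.23)&(u>.52)&(u<.60)
if S.sum()>50: print("plate far v",edge(u[S],v[S],False))
E
python3 corner.py j2 .0175 .027
```

```text
time_s: 18.08
ee_pos: [0.5855, 0.0074, 0.1958]
eef_rot: [3.141, -0.0, -1.915]
force: [-1.3, 0.1, 0.3]
grip_width: 0.0814
T [0.5855 0.0074 0.1958] [ 3.1409e+00 -2.0000e-04 -1.9150e+00]
4323 z 0.03755641581753216 u [0.4582 0.6112 0.6221] v [0.0959 0.2518 0.2911]
jig_corner {'centre': [191.9, 132.2], 'score': 0.62} [0.6618 0.0591 0.012 ]
jig {'centre': [269.3, 187.7], 'score': 0.8} [ 0.5704 -0.0008  0.    ]
long inner u (np.float64(0.6091105820063462), np.float64(0.0007365787967935512))
short inner v (np.float64(0.2777256368509438), np.float64(-0.2188442256961194))
plate px 9427 z 0.02155956273934234
plate far u (np.float64(0.6077497342823721), np.float64(-0.017656698867459478))
plate far v (np.float64(0.27800183417284713), np.float64(-0.19667222346964588))
```

View pics/j2.png

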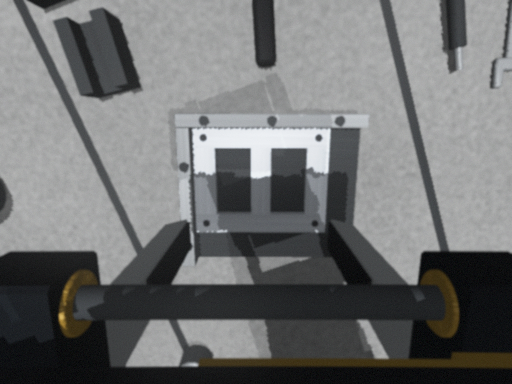

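The picture shows the plate seated against both fences, edges at row 128 and column 192. Measured gaps are about 1.4 mm and 0 mm, within noise and the limit, and both contacts were felt. I'll go to the bare riser plate.

```bash
python3 -m inch '[0,0,0,0,0,-0.119,1,-2,1.2,0,0,0,0,1,-4,2,0,0,0,0,1,-4.8,2.4,0,0,0,0,1,-4.8,2.4,0,0,0,0,1,-4.8,2.4,0,0,0,0,1,-4.8,2.4,0,0,0,0,1,-4,2,0,0,0,0,1,-2.2,1.1,0,0,0,0,1,0,0,0,0,0,0,1,0,0,0,0,0,0,1]'
python3 look.py riser_plate_center .016 r1
python3 - <<'E'
from fit import *
d=np.load("r1.npz");im,T=d["im"],d["T"];C=cloud("wrist",d["d"],T);X,Y,Z=C[...,0],C[...,1],C[...,2]
near=np.hypot(X-.501,Y-.349)<.1
for n,m in dict(riser=(near&(Z>.026)&(Z<.04)),plate=near&(Z>.004)&(Z<.013)&(im.min(2)>150),all=near&(Z>.0045)&(Z<.04)).items():
    n_,l,s,_=cv2.connectedComponentsWithStats(m.astype(np.uint8)); k=1+np.argmax(s[1:,4]); m=l==k
    print(n,m.sum(),np.median(Z[m]).round(4),cv2.minAreaRect((C[m][:,:2]*1000).astype(np.float32)))
E
```

```text
time_s: 19.6
ee_pos: [0.5011, 0.3481, 0.1958]
eef_rot: [3.141, -0.001, -1.796]
force: [-0.1, -0.4, -0.6]
grip_width: 0.0942
T [0.5011 0.3481 0.1958] [ 3.1411e+00 -8.0000e-04 -1.7964e+00]
riser_plate_center {'centre': [286.2, 326.2], 'score': 0.94} [0.3092 0.3558 0.016 ]
riser_plate_center {'centre': [256.8, 182.0], 'score': 0.87} [0.5002 0.3502 0.016 ]
riser_plate_center {'centre': [65.7, 106.8], 'score': 0.68} [0.6265 0.5322 0.016 ]
riser 1181 0.0315 ((501.75042724609375, 350.14495849609375), (23.501855850219727, 59.04249954223633), 77.09809875488281)
plate 3903 0.0075 ((526.7274169921875, 344.2554931640625), (140.06016540527344, 50.842979431152344), 77.07076263427734)
all 10499 0.0077 ((500.8956298828125, 350.3673095703125), (140.3043212890625, 104.10345458984375), 76.9972915649414)
```

View pics/r1.png

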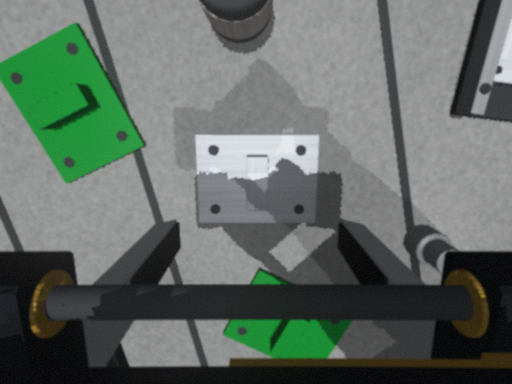

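The view shows the bare riser plate at (257,180), with green look-alikes at (70,100) and (285,315) left alone. Fit: centre (0.5013,0.3502), yaw 77.07° matching the tool, riser top 31.5 mm, plate top 7.7 mm. Now to grasp it.

```bash
python3 -m inch '[-0.2,0.03,0,0,0,0,0.6,0,0,4,0,0,0,0.6,0,0,5,0,0,0,0.6,0,0,4,0,0,0,0.6,0,0,2.5,0,0,0,0.6,0,0,1.5,0,0,0,0.6,0,0,1,0,0,0,0.6,0,0,0.4,0,0,0,0.6,0,0,0,0,0,0,0.6,0,0,0,0,0,0,0.6]' 30
python3 -m inch '[0,0,0,0,0,0,0,0,0,0,0,0,0,0,0,0,0,0,0,0,0,0,0,0,0,0,0,0,0,0,0,0,0,0,0]' 30
python3 -m inch '[0,0,-0.5,0,0,0,0,0,0,-2,0,0,0,0,0,0,-3,0,0,0,0,0,0,0,0,0,0,0,0,0,0,0,0,0,0]'
```

```text
time_s: 20.95
ee_pos: [0.5014, 0.3512, 0.0131]
eef_rot: [-3.141, 0.001, -1.796]
force: [-0.3, -1.4, 0.5]
grip_width: 0.0561
time_s: 21.58
ee_pos: [0.5011, 0.3509, 0.0124]
eef_rot: [3.142, -0.0, -1.796]
force: [0.1, -1.2, 1.0]
grip_width: 0.0235
time_s: 22.2
ee_pos: [0.5007, 0.3508, 0.0668]
eef_rot: [3.141, -0.001, -1.796]
force: [0.2, 0.4, -4.8]
grip_width: 0.0239
```

```bash
python3 -m inch '[0,0,-4,0,0,0,0,0,0,-3,0,0,0,0,0,0,0,0,0,0.119,0,2,-1.31,0,0,0,0,0,3.5,-2.3,0,0,0,0,0,4.5,-2.95,0,0,0,0,0,5,-3.27,0,0,0,0,0,5,-3.27,0,0,0,0,0,4.5,-2.95,0,0,0,0,0,3.5,-2.3,0,0,0,0,0,2,-1.29,0,0,0,0,0,0,0,0,0,0,0,0,0,0,0,0,0,0,0]'
python3 look.py riser_plate_center .016 r2
python3 - <<'E'
from fit import *
d=np.load("r2.npz");T=d["T"];C=cloud("wrist",d["d"],T);Z=C[...,2]
a=np.radians(-19.76); ex=np.array([np.cos(a),np.sin(a)]); ey=np.array([-ex[1],ex[0]]); u,v=C[...,:2]@ex,C[...,:2]@ey
print("tcp",T[:2,3]@ex,T[:2,3]@ey)
m=(Z>.125)&(Z<.142)&(d["d"]>0)&(u>.54); print(m.sum(),np.median(Z[m]),"u",np.percentile(u[m],[1,99]),"v",np.percentile(v[m],[1,99]))
b=np.linspace(.14,.26,13); e=[np.percentile(u[m&(abs(v-x)<.005)],99) for x in b]; print("slope",np.degrees(np.polyfit(b,e,1)[0]),np.median(e))
E
```

```text
time_s: 23.82
ee_pos: [0.5843, 0.0029, 0.1365]
eef_rot: [3.14, -0.0, -1.915]
force: [0.6, 0.8, -4.9]
grip_width: 0.0237
T [0.5843 0.0029 0.1365] [ 3.1401e+00 -2.0000e-04 -1.9148e+00]
riser_plate_center {'centre': [258.8, 241.6], 'score': 0.83} [0.5366 0.0198 0.016 ]
tcp 0.5489047031461478 0.20030432753887295
19953 0.13162452902473593 u [0.54112812 0.6011878 ] v [0.13169017 0.26894135]
slope -0.011812104490409437 0.6011833399444949
```

```bash
python3 -m inch '[0,0,2,0,0,0,0,0,0,3,0,0,0,0,0,0,2.2,0,0,0,0,0,0,1.5,0,0,0,0,0,0,0.8,0,0,0,0,0,0,0.4,0,0,0,0,0,0,0,0,0,0,0,0,0,0,0,0,0,0]' 15
python3 -m inch '[0,0,0.1,0,0,0,0,0,0,0,0,0,0,0]'
python3 -m inch '[0,0,0.1,0,0,0,0,0,0,0,0,0,0,0]'
```

```text
time_s: 24.92
ee_pos: [0.5851, 0.0023, 0.0389]
eef_rot: [-3.141, 0.0, -1.915]
force: [-0.7, 0.5, -3.9]
grip_width: 0.0234
time_s: 25.18
ee_pos: [0.5848, 0.0023, 0.0375]
eef_rot: [-3.141, 0.0, -1.915]
force: [1.0, 0.7, -3.5]
grip_width: 0.024
time_s: 25.42
ee_pos: [0.5847, 0.0023, 0.0362]
eef_rot: [3.141, -0.0, -1.915]
force: [-0.4, -0.3, -4.0]
grip_width: 0.0238
```

```bash
python3 -m inch '[0,0,0.1,0,0,0,0,0,0,0.05,0,0,0,0,0,0,0,0,0,0,0]'
python3 -m inch '[0,0,0.05,0,0,0,0,0,0,0,0,0,0,0]'
python3 -m inch '[0,-0.2,0,0,0,0,0,0,-0.2,0,0,0,0,0,0,-0.1,0,0,0,0,0,0,0,0,0,0,0,0]'
python3 -m inch '[0,-0.1,0,0,0,0,0,0,0,0,0,0,0,0]'
python3 -m inch '[0,-0.1,0,0,0,0,0,0,0,0,0,0,0,0]'
```

```text
time_s: 25.8
ee_pos: [0.5847, 0.0023, 0.0348]
eef_rot: [3.141, -0.0, -1.915]
force: [0.8, -0.2, -4.8]
grip_width: 0.0239
time_s: 26.05
ee_pos: [0.5848, 0.0023, 0.0344]
eef_rot: [-3.141, 0.0, -1.915]
force: [0.4, -0.2, -4.4]
grip_width: 0.0239
time_s: 26.55
ee_pos: [0.5896, 0.0005, 0.0344]
eef_rot: [-3.141, 0.0, -1.915]
force: [0.7, 0.2, -3.5]
grip_width: 0.0237
time_s: 26.8
ee_pos: [0.5905, 0.0002, 0.0344]
eef_rot: [-3.141, 0.0, -1.915]
force: [0.2, 0.0, -3.0]
grip_width: 0.0238
time_s: 27.05
ee_pos: [0.5914, -0.0001, 0.0344]
eef_rot: [-3.142, 0.0, -1.915]
force: [-0.1, 0.2, -2.3]
grip_width: 0.024
```

```bash
python3 -m inch '[0,-0.05,0.04,0,0,0,0,0,0,0,0,0,0,0]'
python3 -m inch '[0,-0.05,0,0,0,0,0,0,0,0,0,0,0,0]'
python3 -m inch '[0,-0.05,0,0,0,0,0,0,0,0,0,0,0,0]'
python3 -m inch '[-0.2,0,0,0,0,0,0,-0.2,0,0,0,0,0,0,-0.1,0,0,0,0,0,0,0,0,0,0,0,0,0]'
```

```text
time_s: 27.3
ee_pos: [0.5914, -0.0001, 0.0343]
eef_rot: [3.141, -0.0, -1.915]
force: [-7.1, 1.6, 5.0]
grip_width: 0.0237
time_s: 27.55
ee_pos: [0.5914, -0.0001, 0.0343]
eef_rot: [3.139, -0.0, -1.915]
force: [-11.0, 2.1, 7.8]
grip_width: 0.0238
time_s: 27.8
ee_pos: [0.5915, -0.0001, 0.0343]
eef_rot: [3.138, -0.0, -1.915]
force: [-14.0, 3.3, 9.9]
grip_width: 0.024
time_s: 28.3
ee_pos: [0.5924, 0.0022, 0.0343]
eef_rot: [3.137, -0.004, -1.916]
force: [-19.9, -13.0, 13.3]
grip_width: 0.0236
```

```bash
python3 -m inch '[0,0.07,-0.05,0,0,0,0,0,0,0,0,0,0,0]'
python3 -m inch '[-0.1,0,0,0,0,0,0,0,0,0,0,0,0,0]'
python3 -m inch '[-0.1,0,0,0,0,0,0,0,0,0,0,0,0,0]'
```

```text
time_s: 28.55
ee_pos: [0.5929, 0.0037, 0.0343]
eef_rot: [3.14, -0.002, -1.915]
force: [-7.5, -4.8, 0.9]
grip_width: 0.0239
time_s: 28.8
ee_pos: [0.5932, 0.0046, 0.0343]
eef_rot: [3.14, -0.002, -1.915]
force: [-7.6, -4.4, 1.6]
grip_width: 0.0237
time_s: 29.05
ee_pos: [0.5936, 0.0056, 0.0343]
eef_rot: [3.14, -0.002, -1.915]
force: [-7.7, -4.3, 1.5]
grip_width: 0.024
```

```bash
python3 -m inch '[-0.1,0,0,0,0,0,0,0,0,0,0,0,0,0]'
python3 -m inch '[-0.07,0,0,0,0,0,0,0,0,0,0,0,0,0]'
python3 -m inch '[-0.06,0,0,0,0,0,0,0,0,0,0,0,0,0]'
python3 -m inch '[-0.05,-0.02,0,0,0,0,0,0,0,0,0,0,0,0]'
```

```text
time_s: 29.3
ee_pos: [0.5939, 0.0065, 0.0343]
eef_rot: [3.14, -0.002, -1.915]
force: [-7.8, -4.2, 1.1]
grip_width: 0.0238
time_s: 29.55
ee_pos: [0.5941, 0.0071, 0.0343]
eef_rot: [3.14, -0.002, -1.915]
force: [-7.8, -4.1, 1.0]
grip_width: 0.0241
time_s: 29.8
ee_pos: [0.5942, 0.0074, 0.0343]
eef_rot: [3.14, -0.002, -1.915]
force: [-8.7, -7.0, 1.7]
grip_width: 0.0239
time_s: 30.05
ee_pos: [0.5943, 0.0074, 0.0343]
eef_rot: [3.139, -0.003, -1.915]
force: [-11.9, -10.2, 4.1]
grip_width: 0.0241
```

Contact with both fences, at v=0.208 (expected 0.2077). I'll release, retreat and check.

```bash
python3 -m inch '[0.04,0.04,-0.02,0,0,0,0,0,0,0,0,0,0,0.6,0,0,0,0,0,0,0.6,0,0,0,0,0,0,0.6,0,0,-1,0,0,0,0.6,0,0,-3,0,0,0,0.6,0,0,-5,0,0,0,0.7,0,0,-5,0,0,0,1,0,0,-2,0,0,0,1,0,0,0,0,0,0,1,0,0,0,0,0,0,1]'
python3 jig.py j3; python3 corner.py j3 .026 .0335
python3 - <<'E'
from fit import *
d=np.load("j3.npz");im,T=d["im"],d["T"]
a=np.radians(-19.76); ex=np.array([np.cos(a),np.sin(a)]); ey=np.array([-ex[1],ex[0]]); c=.609*ex+.2777*ey
o=im.copy()
for w,h,z,col in((.12,.15,.022,(255,0,0)),(.104,.14,.030,(0,0,255))):
    P=[np.r_[c-ex*x-ey*y,z] for x,y in((0,0),(w,0),(w,h),(0,h))]
    cv2.polylines(o,[proj("wrist",P,T).round().astype(int).reshape(-1,1,2)],True,col,1)
save("pics/fin.png",np.hstack([cv2.resize(x[90:270,150:390],(400,300),interpolation=3) for x in(im,o)]))
tim,td=ctrl.camera("top"); t0=np.load("top0.npz")["im"]
for l in("injector","clamp_handle","wrench","coupling","fluid_bottle","vee_block","parts_tray"):
    for r in ctrl.place_of("top",l)[:1]: print(l,np.round(r["centre"]),round(r["score"],2),onz("top",[r["centre"]],0)[0].round(3))
E
```

```text
time_s: 31.42
ee_pos: [0.5946, 0.0086, 0.1936]
eef_rot: [3.14, -0.0, -1.915]
force: [-0.4, 0.0, -0.1]
grip_width: 0.094
T [0.5946 0.0086 0.1936] [ 3.1401e+00 -4.0000e-04 -1.9150e+00]
7334 z 0.03682855480670355 u [0.4604 0.5869 0.6223] v [0.0982 0.2358 0.2911]
jig_corner {'centre': [197.3, 135.3], 'score': 0.83} [0.6656 0.0554 0.012 ]
long inner u (np.float64(0.6091656685143969), np.float64(0.03668518820301807))
short inner v (np.float64(0.27774638513795846), np.float64(0.02332032231352658))
plate px 10586 z 0.029539061895260565
plate far u (np.float64(0.6078074706017714), np.float64(-0.004326249555744512))
plate far v (np.float64(0.2778796197404351), np.float64(-0.008083063024969044))
injector [335. 136.] 0.59 [ 0.726 -0.243  0.   ]
clamp_handle [278. 129.] 0.57 [ 0.744 -0.059  0.   ]
wrench [356. 156.] 0.73 [ 0.661 -0.31   0.   ]
coupling [205. 240.] 0.7 [0.381 0.162 0.   ]
fluid_bottle [160. 146.] 0.6 [0.679 0.325 0.   ]
vee_block [222. 124.] 0.51 [0.758 0.124 0.   ]
parts_tray [428. 184.] 0.65 [ 0.576 -0.549  0.   ]
```

View pics/fin.png

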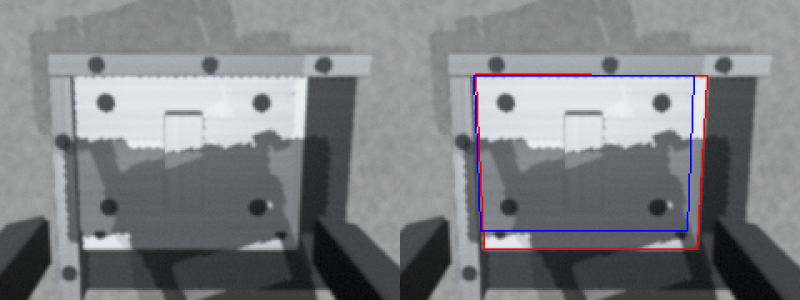

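Both plates match the predicted seated outlines: riser in blue, windowed plate in red. They are flush at the corner, pixel (476,75) in the crop. I'm handing in.

```bash
python3 -c "
from station import ctrl
print(ctrl.hand_in())"
```

```text
the job is handed in; nothing more can be done
None
```

The windowed plate lies on the jig bed and the bare-aluminium riser plate lies on top of it, riser up. I pushed each one home until I felt contact with both fences, then released it. The job was handed in at about 31.6 s of the 64 s allowed; the hand-in reports no verdict.

**Last checks:**
- **Riser plate:** its edges measured about 1.4 mm from the long fence and 0 mm from the short one, parallel to them within 0.05°, with the plate top at 29.5 mm (30 expected).
- **Windowed plate:** before the riser plate went on, it measured about the same 1.4 mm and 0 mm. After that I checked it only by its outline in the last picture, which matched.
- **Long-fence gap:** the 1.4 mm disagrees a little with the contact I felt there. I put it down to depth-edge noise; it is inside the 2.5 mm limit.
- **Bystanders:** the network's positions differ from the start by up to about 15 mm (parts tray, injector, clamp handle, wrench, vee block). That is a few pixels, and I put it down to scatter in the network; the arm never went near them. The bottle was not found in the first top picture, so I compared it only with the scene camera's reading. The green look-alikes were left alone.

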